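Hardness check of a fillet-welded coupon in the bench vise

ROBOT

A 6-joint arm with a two-finger parallel gripper is mounted at the origin on the work surface. World frame = base frame: x ahead of the robot, y to its left, z up, the work surface at z = 0. Lengths are in m, angles in rad, forces in N, time in s.
With the tool pointing down it reaches from about 0.35 to 0.875 m from the base axis. Payload 15.5 kg.
Tool frame: the origin (TCP) lies midway between the tips of the shut fingers; the grasp point (between the pads) lies 19 mm behind it; z points along the fingers, y is the line along which they close (so a half turn about z gives the same grasp; the last joint's range is limited). The gripper opens to 85 mm and grips with 20 to 120 N. Pads are 22 mm wide; open, the fingers measure 114 mm over their backs; the gripper's body (76 mm by 85 mm) begins 54 mm behind the grasp point. The pads swing forward as they close: fully open they stand 13 mm farther back than shut.
Start: joints at [1.03, 0.494, 1.345, -0, 1.302, -0.096], TCP at [0.269, 0.564, 0.231] pointing down, gripper open.
Joint ranges: [-2.91, 2.91], [-0.82, 2.16], [0.22, 2.67], [-1.22, 4.37], [0.12, 2.79], [-3.08, 3.08]. Speed limits (rad/s): [1.89, 1.89, 2.57, 3.01, 3.01, 3.01].

INTERFACE

Orientations are given as [roll, pitch, yaw] about the fixed x, y, z axes, in that order (R = Rz(yaw) Ry(pitch) Rx(roll)).
In Python, from station import env gives the robot as it stands. The module is installed in compiled form; this text tells all that it offers.
- The arm moves only by the tool carry_out, never from a script. Its argument "increments" is text: rows parted by semicolons, each of 5 numbers parted by spaces: the closure, from 0 (fully open) to 1 (shut), then the shift along the tool's x, y, z in m, then the turn about the tool's z in rad. A call has 1 to 20 rows; each row is the pose to reach, as a shift and turn from the pose commanded when the call began, along the tool's axes at that moment; what a row does not reach only later rows make up. A row lasts 1/8 s, in which the tool goes at most 62.5 mm and 10.7 degrees, less where a joint would pass 70% of its speed; a pose out of reach is approached as far as the arm can. A call with a gripper value outside its range is refused whole. The fingers move at their own pace and stop on an object; "squeeze" is the grip in N (left out, the last holds). Time passes only in rows, so rows that repeat a pose let the fingers close. It gives the time, the measured TCP pose, the force, the opening and the grip force at its end, in the units of the state.
- env.read_state(): the state, without advancing time (a new reading comes with each control period).
- env.read_camera(name): name is "side" or "top"; returns the picture (384x512x3 uint8, red, green, blue); there is no depth.
- env.calibration(name): a dict with "camera_matrix" (3x3 intrinsics, pixels), "distortion" ([k1, k2, p1, p2, k3] as OpenCV has them; the pictures are not rectified), "R" (3x3) and "t" (3): a world point X has camera coordinates R X + t. Camera axes: x right, y down, z forward; pixel columns grow to the right and rows downward; lengths in m; the calibration is good to about 2 mm. A picture is of the moment at which its call begins. calibration takes no time and is no camera call.
- env.hand_in(): hands the job in; it is judged then, once.
The state is a dict: "time": time; "joint_pos": joint angles; "qvel": joint speeds; "tau": joint torques, N m; "tool_pos": TCP position; "tool_rot": TCP orientation; "contact_force": force on the tool from outside, world axes, zero at the start; "moment": the same for the moment, N m; "finger_gap": opening from 0.0 (shut) to 1.0 (fully open); "gripper_force": force on a finger pad.
Only numpy, scipy, OpenCV 4.12 (cv2) and the standard library are available. Lean on these libraries where they do the work, as an engineer would, in place of code of your own. Each camera call takes 0.05 s, during which the arm holds its last target. There are 200 camera calls.

TASK

Take the hardness tester pen from its stand and make three readings in this order: first on the round reference block, to prove the tester, then on the level plate of the welded coupon in the vise, then on the sloping weld itself. For each reading put the tip inside the scribed circle with the pen square to the metal there, press gently until the load is about 10 N and hold it still for a second; never exceed 20 N, which would chip the diamond. Then stand the pen back in its stand, let go, and leave the reference block and everything else on the bench where they are.

Things in the scene. Friction and masses are not known exactly. Their poses are not given: they have to be found in the camera images.
- pen: The hardness tester: a pen 120 mm long, about 180 g, upright in its stand at the start. Origin at its tip (plunger out), z up its axis. From the tip: steel plunger 6 mm across, to 14 mm; tapering nose, 12 to 18 mm across, to 40 mm; collar 32 mm across, to 46 mm; round grey barrel 26 mm across, to 120 mm. Grip the barrel along its axis, best 90 mm above the tip.
- pen_tip (a point): The point of the plunger (round end, 3 mm radius), which moves with the plunger.
- plunger (a joint): How far the plunger has been pushed into the pen, m: 0 out, 0.005 hard against its stop. A spring pushes it out: 3 N before it moves at all, then 3 N more for each mm (10 N at 2.3 mm, 18 N at the stop).
- stand: The pen's stand, fixed: a black upright tube, 42 mm outside, 21 mm bore, its rim 56 mm above the bench, on a base 86 x 72 x 10 mm. Origin under its centre. The pen's nose hangs in the bore and its collar rests on the rim, so that pen stands 16 mm above this origin.
- stand_seat (a point): Centre of the rim of the stand's tube, 56 mm above the bench: where the underside of the pen's collar (40 mm above its tip) rests.
- ref_block: The reference block: a loose polished steel disc 64 mm across and 16 mm thick, lying on the bench; 400 g. Origin under its centre, z up.
- ref_mark (a point): Centre of the scribed circle (12 mm across) in the middle of the reference block's top.
- coupon: The welded coupon, fixed in the vise: a vertical plate 10 mm thick, 110 mm long, standing 60 mm above the jaws, with a level plate (12 x 110 x 70 mm) fillet-welded to its face on the robot's side, lying on the jaw's top. Origin mid-way in the vertical plate at the level plate's underside; y along the weld, z up; the level plate spans x = -75 to -5 mm, top at z = 12 mm.
- plate_spot: Centre of the 12 mm scribed circle on the ground spot of the level plate, 45 mm out from the vertical plate. Axes as the coupon's: z is up, square out of the metal.
- weld_spot: Centre of the 12 mm scribed circle on the ground spot of the weld, a sloping strip 21 mm wide in the corner between the plates; 9 mm out from the vertical plate, 6 mm above the level one. z points square out of the weld face, 32 degrees from vertical, leaning to the coupon's -x; y runs along the weld.
- vise: A blue bench vise, bolted down, 100 mm jaws, their tops at 150 mm. Origin on the bench under the jaws' gap; the jaws close along x, and the body reaches from x = -166 mm (screw with a 140 mm tommy bar, towards the robot) to x = 127 mm.
- spare: Leave alone: a spare welded tee offcut of dark plate, 70 x 80 mm, 55 mm high. Loose; origin at the height of the bench.
- square: Leave alone: a steel try square lying flat, 75 mm stock and 100 mm blade, 16 mm thick. Loose; origin at the height of the bench.
- disc_box: Leave alone: a carton of grinding discs, 105 x 105 x 45 mm. Loose; origin at the height of the bench.
- tin: Leave alone: a plain metal can, 72 mm across, 105 mm high. Loose; origin at the height of the bench.
There are look-alikes about, which are no part of the job. Leave any orange or yellow look-alike of the ref_block alone.

How it is judged:
By the outcome, as a careful person would: the job done as asked, in the order asked, and still so for the second after the job is handed in, with the robot touching nothing.
It also fails if it takes over 72 s, if anything falls off the work surface, if the arm or the gripper's body presses on something with over 40 N, if the wrist force passes 120 N, or if a joint passes its speed limit or range.

## Working session

There is one attempt and no reset: what is moved stays moved. The work goes in short steps, Python scripts to look and compute and a tool call to move; the robot and the scene stay as the last step left them, time stands still between calls to the robot, and variables do not carry over. Pictures are saved under pics/ and viewed, at most 10 in all, crops included, and the job is handed in when it is done.

Besides the shell and the picture viewer there is one more tool, called after ">>>" as name(argument=value, ...) on one line, values as JSON. carry_out: Moves the arm, as the interface text tells. Its arguments: {"type":"object","properties":{"increments":{"type":"string"},"squeeze":{"type":"number"}},"required":["increments"]}

```bash
mkdir -p pics
python3 - <<'E'
from station import env
import cv2,numpy as np
for n in("side","top"):
    im=env.read_camera(n); cv2.imwrite(f"pics/{n}0.png",im[:,:,::-1].copy())
    c=env.calibration(n); print(n,{k:np.round(v,4).tolist() for k,v in c.items()}, (-np.array(c["R"]).T@np.array(c["t"])).round(3))
print(env.read_state())
E
```

```text
side {'camera_matrix': [[438.965, 0.0, 254.4461], [0.0, 438.965, 190.5754], [0.0, 0.0, 1.0]], 'distortion': [-0.0225, 0.0, 0.0, 0.0, 0.0], 'R': [[0.8667, -0.4984, -0.0224], [-0.3136, -0.5094, -0.8014], [0.388, 0.7015, -0.5978]], 't': [-0.4127, 0.2479, 1.0437]} [ 0.03  -0.812  0.813]
top {'camera_matrix': [[449.4257, 0.0, 252.8438], [0.0, 449.4257, 184.0908], [0.0, 0.0, 1.0]], 'distortion': [-0.034, 0.0, 0.0, 0.0, 0.0], 'R': [[-0.0278, -0.9992, -0.0296], [-0.9843, 0.0326, -0.1736], [0.1744, 0.0243, -0.9844]], 't': [0.0329, 0.5053, 1.3432]} [ 0.264 -0.016  1.411]
{'time': 0.1, 'joint_pos': array([ 1.02949445e+00,  4.94137842e-01,  1.34606906e+00, -3.18471657e-05,
        1.30247752e+00, -9.54999799e-02]), 'qvel': array([-0.00033662, -0.00223999, -0.0029479 ,  0.0011553 ,  0.00109478,
        0.00108186]), 'tau': array([ 9.35652206e-04, -8.83585095e+01, -3.84557068e+01, -1.41451887e-04,
        5.14063431e-03, -1.10882218e-05]), 'tool_pos': array([0.26933023, 0.56363878, 0.23074947]), 'tool_rot': array([-3.14050294e+00, -7.35460493e-05,  2.69579918e+00]), 'contact_force': array([ 0.49845522,  0.17487814, -0.09189404]), 'moment': array([ 0.04177303, -0.00198531,  0.027941  ]), 'gripper_force': 0.0, 'finger_gap': 1.0052636786886313}
```

View pics/side0.png

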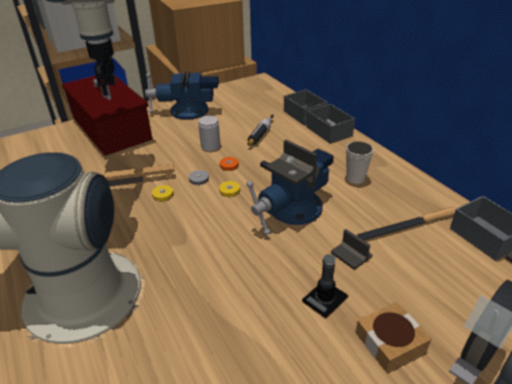

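View pics/top0.png

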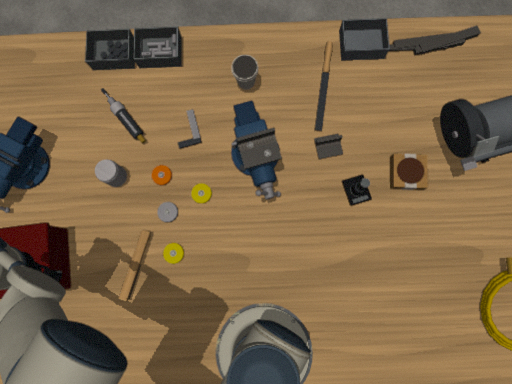

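The side view shows the pen in its stand at (328,275), the grey reference block at (199,177), and the coupon and vise at (293,170). In the top view the pen's top is at (363,182), the grey block at (168,212) and the coupon at (259,150). I'll enlarge these next.

Run:
```python
import cv2,numpy as np
def crop(n,u,v,w,h,s):
    im=cv2.imread(f"pics/{n}0.png")[v:v+h,u:u+w]
    o=cv2.resize(im,None,fx=s,fy=s,interpolation=cv2.INTER_CUBIC)
    for k in range(0,w,10):
        cv2.putText(o,str(u+k),(k*s,9),0,.32,(255,255,255),1); cv2.line(o,(k*s+s//2,10),(k*s+s//2,14),(0,255,255),1)
    for k in range(0,h,10):
        cv2.putText(o,str(v+k),(0,k*s+s//2+3),0,.32,(255,255,255),1); cv2.line(o,(22,k*s+s//2),(26,k*s+s//2),(0,255,255),1)
    return o
A=np.zeros((600,800,3),np.uint8)
def put(o,x,y): h,w=o.shape[:2]; A[y:y+h,x:x+w]=o[:600-y,:800-x]
put(crop("top",228,115,60,85,7)[:590],0,0)
B=A.copy(); A[:]=0
put(crop("top",230,120,55,60,7),0,0); put(crop("side",265,135,58,60,7),390,0)
put(crop("top",340,170,36,36,5),0,420); put(crop("side",300,250,50,36,5),185,420); put(crop("top",153,197,32,32,5),440,420);put(crop("side",184,163,32,30,5),620,420)
cv2.imwrite("pics/comp1.png",A)
```

```text
(no output)
```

View pics/comp1.png

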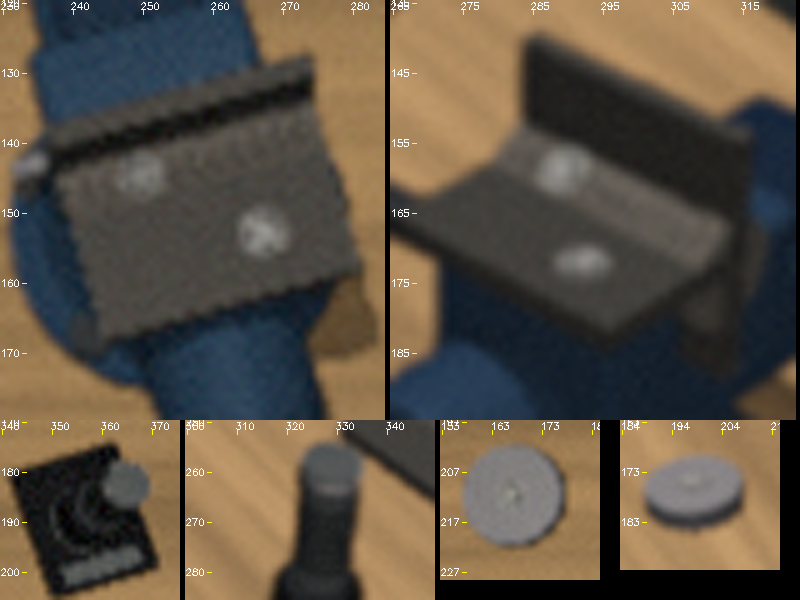

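The composite shows the plate spot at top (267.4,152.6) and side (291.8,171.9), and the weld spot at top (249.8,144.5) and side (289.2,158.5). The pen top is at top (364.7,182.1) and side (328.5,258). The block centre is at top (167.1,211.5) and side (198.3,174.5).

```bash
cat > h.py <<'E'
from station import env
import cv2,numpy as np
from scipy.optimize import least_squares
C={n:env.calibration(n) for n in("side","top")}
def proj(n,X):
    c=C[n]; return cv2.projectPoints(np.atleast_2d(np.array(X,float)),cv2.Rodrigues(np.array(c["R"]))[0],np.array(c["t"]),np.array(c["camera_matrix"]),np.array(c["distortion"]))[0][:,0]
def onz(n,p,z):
    f=lambda q:(proj(n,[q[0],q[1],z])[0]-p)
    return least_squares(f,[.5,0]).x
def tri(pt,ps):
    f=lambda X:np.r_[proj("top",X)[0]-pt,proj("side",X)[0]-ps]
    r=least_squares(f,[.5,0,.1]); return r.x,r.fun
E
python3 - <<'E'
from h import *
np.set_printoptions(precision=4,suppress=True)
for n,t,s,z in[("plate",(267.4,152.6),(291.8,171.9),.162),("weld",(249.8,144.5),(289.2,158.5),.168),("pentop",(364.7,182.1),(328.5,258),.136),("ref",(167.1,211.5),(198.3,174.5),.016)]:
    print(n,onz("top",t,z),onz("side",s,z),*tri(t,s))
a=[onz("top",p,.162) for p in((243.8,168.1),(280.6,157.4))]; print("plate front corners",a, np.linalg.norm(a[0]-a[1]),np.arctan2(*(a[0]-a[1])[::-1]))
E
```

```text
plate [ 0.5752 -0.0295] [ 0.5776 -0.0276] [ 0.5754 -0.0298  0.1639] [ 0.0984 -0.2286 -0.2214  0.0544]
weld [0.5992 0.02  ] [0.6025 0.0226] [0.5994 0.0195 0.1705] [ 0.1288 -0.2988 -0.2998  0.0738]
pentop [ 0.4851 -0.3057] [ 0.4848 -0.3079] [ 0.4858 -0.3064  0.1341] [ 0.0642 -0.1415 -0.1117  0.0285]
ref [0.4326 0.29  ] [0.4373 0.2936] [0.4337 0.2887 0.0199] [ 0.1487 -0.4932 -0.5167  0.0925]
plate front corners [array([0.5322, 0.039 ]), array([ 0.5598, -0.0666])] 0.10915172841239972 1.826033856082139
```

>>> carry_out(increments="0 -0.57 -0.692 0 2.44;0 -0.57 -0.692 0 2.44;0 -0.57 -0.692 0 2.44;0 -0.57 -0.692 0 2.44;0 -0.57 -0.692 0 2.44;0 -0.57 -0.692 0 2.44;0 -0.57 -0.692 0 2.44;0 -0.57 -0.692 0 2.44;0 -0.57 -0.692 0 2.44;0 -0.57 -0.692 0 2.44;0 -0.57 -0.692 0 2.44;0 -0.57 -0.692 0 2.44;0 -0.57 -0.692 0 2.44;0 -0.57 -0.692 0 2.44;0 -0.57 -0.692 0 2.44;0 -0.57 -0.692 0 2.44;0 -0.57 -0.692 0 2.44;0 -0.57 -0.692 0 2.44")

```text
time: 2.35
tool_pos: [0.4852, -0.3048, 0.2315]
tool_rot: [-3.141, 0.0, 0.257]
contact_force: [-0.1, 0.2, -0.4]
finger_gap: 1.0
gripper_force: 0.0
```

>>> carry_out(increments="0 0 0.002 0.06 0;0 0 0.002 0.11 0;0 0 0.002 0.144 0;0 0 0.002 0.144 0;0.5 0 0.002 0.144 0;1 0 0.002 0.144 0;1 0 0.002 0.144 0;1 0 0.002 0.144 0;1 0 0.002 0.144 0;1 0 0.002 0.144 0;1 0 0.002 0.144 0", squeeze=40)

```text
time: 3.72
tool_pos: [0.4863, -0.3083, 0.0882]
tool_rot: [3.141, -0.001, 0.256]
contact_force: [-0.3, 2.4, 9.8]
finger_gap: 0.292
gripper_force: 38.5
```

>>> carry_out(increments="1 0 0 -0.06 0;1 0 0 -0.12 0;1 0 0 -0.18 0;1 0 0 -0.22 0;1 0.103 -0.593 -0.22 0;1 0.103 -0.593 -0.22 0;1 0.103 -0.593 -0.22 0;1 0.103 -0.593 -0.22 0;1 0.103 -0.593 -0.22 0;1 0.103 -0.593 -0.22 0;1 0.103 -0.593 -0.22 0;1 0.103 -0.593 -0.22 0;1 0.103 -0.593 -0.22 0;1 0.103 -0.593 -0.22 0;1 0.103 -0.593 -0.22 0;1 0.103 -0.593 -0.16 0;1 0.103 -0.593 -0.10 0;1 0.103 -0.593 -0.04 0;1 0.103 -0.593 -0.03 0;1 0.103 -0.593 -0.03 0", squeeze=60)

```text
time: 6.22
tool_pos: [0.4361, 0.2915, 0.1183]
tool_rot: [-3.142, -0.0, 0.255]
contact_force: [0.0, -0.2, -1.8]
finger_gap: 0.287
gripper_force: 59.7
```

```bash
cat >> h.py <<'E'
def crops(name,L,W=800,H=600):
    """L: list of (cam,u,v,w,h,scale,x,y)"""
    ims={n:env.read_camera(n)[:,:,::-1] for n in {l[0] for l in L}}
    A=np.zeros((H,W,3),np.uint8)
    for n,u,v,w,h,s,x,y in L:
        o=cv2.resize(ims[n][v:v+h,u:u+w],None,fx=s,fy=s,interpolation=cv2.INTER_CUBIC)
        for k in range(0,w,5): cv2.line(o,(k*s+s//2,0),(k*s+s//2,4 if k%10 else 9),(0,255,255),1)
        for k in range(0,h,5): cv2.line(o,(0,k*s+s//2),(4 if k%10 else 9,k*s+s//2),(0,255,255),1)
        A[y:y+h*s,x:x+w*s]=o
    cv2.imwrite(f"pics/{name}.png",A)
    for n,im in ims.items(): cv2.imwrite(f"pics/{name}_{n}.png",im)
E
python3 - <<'E'
from h import *
s=env.read_state();print(s["tool_pos"],s["contact_force"])
p=s["tool_pos"];print(proj("side",[p-[0,0,.072],p+[0,0,.05]]),proj("top",p-[0,0,.072]))
crops("ref1",[("side",174,110,50,80,7,0,0),("top",140,190,50,50,7,400,0)])
E
```

```text
[0.43610391 0.29148279 0.1183398 ] [ 0.02450509 -0.16504292 -1.84113432]
[[197.28324122 167.05797528]
 [193.23061734 133.19972322]] [[164.47787633 209.27430868]]
```

View pics/ref1.png

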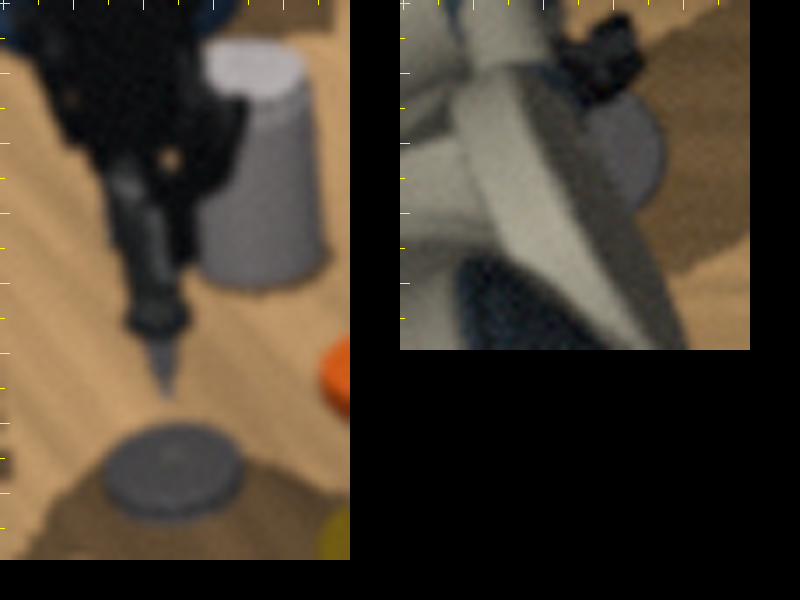

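The pen tip shows at side (197.4,166.4), which matches the prediction of (197.3,167.1). The block's top face is centred near (198.3,175.3). I'll fit the disc's silhouette to fix its centre.

Run:
```python
from h import *
np.set_printoptions(precision=4,suppress=True)
th=np.linspace(0,2*np.pi,60)
for n,box in(("side",(180,160,38,34)),("top",(150,195,36,34))):
    im=cv2.imread(f"pics/{n}0.png");u,v,w,h=box
    sat=cv2.cvtColor(im,cv2.COLOR_BGR2HSV)[v:v+h,u:u+w,1].astype(float)
    m=(sat<70).astype(np.uint8); k,lab,st,cen=cv2.connectedComponentsWithStats(m)
    i=1+np.argmax(st[1:,4]); obs=np.r_[cen[i]+[u,v],st[i,4]]
    def model(q):
        P=np.vstack([proj(n,np.c_[q[0]+.032*np.cos(th),q[1]+.032*np.sin(th),0*th+z]) for z in(0.,.016)]).astype(np.float32)
        M=cv2.moments(cv2.convexHull(P)); return np.array([M["m10"]/M["m00"],M["m01"]/M["m00"],M["m00"]])
    r=least_squares(lambda q:(model(q)-obs)[:2],[.435,.29],diff_step=1e-3).x
    print(n,obs,model(r),r)
p=np.array([.4361,.2915]);print(onz("side",(198.3,175.3),.016),onz("side",(197.4,166.4),.0463))
```

```text
side [198.2991 176.7393 234.    ] [198.2991 176.7393 257.915 ] [0.4365 0.2935]
top [167.2349 211.6325 332.    ] [167.2349 211.6325 342.8335] [0.4332 0.2911]
[0.4355 0.2895] [0.438  0.2948]
```

>>> carry_out(increments="1 -0.001 0 0.015 0;1 -0.001 0 0.026 0;1 -0.001 0 0.029 0;1 -0.001 0 0.03 0;1 -0.001 0 0.031 0;1 -0.001 0 0.031 0;1 -0.001 0 0.031 0")

```text
time: 7.2
tool_pos: [0.4348, 0.2915, 0.0866]
tool_rot: [-3.141, -0.001, 0.256]
contact_force: [0.3, -0.2, 3.1]
finger_gap: 0.289
gripper_force: 59.9
```

>>> carry_out(increments="1 0 0 0.001 0;1 0 0 0.0014 0;1 0 0 0.0014 0;1 0 0 0.0014 0")

```text
time: 7.7
tool_pos: [0.4349, 0.2915, 0.0852]
tool_rot: [-3.141, -0.001, 0.256]
contact_force: [-1.0, 0.2, 9.0]
finger_gap: 0.295
gripper_force: 60.2
```

>>> carry_out(increments="1 0 0 0 0;1 0 0 0 0;1 0 0 0 0;1 0 0 0 0;1 0 0 0 0;1 0 0 0 0;1 0 0 0 0;1 0 0 0 0;1 0 0 0 0;1 0 0 0 0")

```text
time: 8.95
tool_pos: [0.4348, 0.2915, 0.0852]
tool_rot: [-3.141, -0.001, 0.256]
contact_force: [-1.0, -0.5, 7.9]
finger_gap: 0.293
gripper_force: 60.2
```

>>> carry_out(increments="1 0 0 -0.01 0;1 0 0 -0.06 0;1 0 0 -0.12 0;1 0 0 -0.18 0;1 0 0 -0.22 0;1 0.055 0.346 -0.22 0;1 0.055 0.346 -0.22 0;1 0.055 0.346 -0.22 0;1 0.055 0.346 -0.22 0;1 0.055 0.346 -0.22 0;1 0.055 0.346 -0.22 0;1 0.055 0.346 -0.22 0;1 0.055 0.346 -0.22 0;1 0.055 0.346 -0.168 0;1 0.055 0.346 -0.168 0;1 0.055 0.346 -0.168 0")

```text
time: 10.95
tool_pos: [0.5756, -0.0289, 0.2544]
tool_rot: [3.141, -0.001, 0.257]
contact_force: [0.7, -0.1, -2.0]
finger_gap: 0.288
gripper_force: 59.9
```

Run:
```python
from h import *
s=env.read_state();print(s["tool_pos"],s["contact_force"],s["joint_pos"])
p=s["tool_pos"];print(proj("side",[p-[0,0,.0715]]),proj("top",p-[0,0,.0715]))
crops("pl1",[("side",262,120,56,75,8,0,0),("top",235,120,50,60,7,450,0)])
```

```text
[ 0.57562768 -0.02886109  0.25443001] [ 0.65980735 -0.12680799 -1.95361525] [-1.53723257e-01  4.02551767e-01  1.43766754e+00  5.72812224e-05
  1.30047389e+00  1.16037613e+00]
[[291.67005493 165.67969393]] [[267.18253287 150.64519527]]
```

View pics/pl1.png

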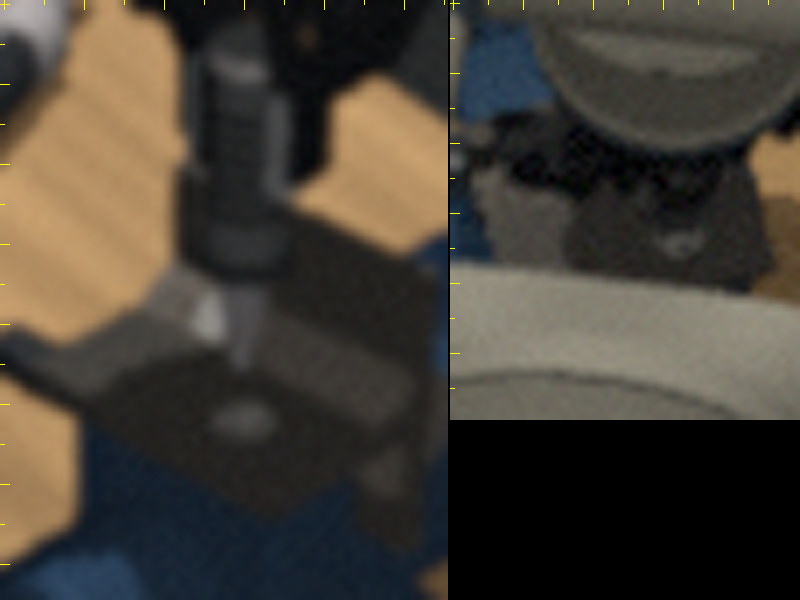

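Run:
```python
from h import *
print(proj("side",[.5756,-.0289,.162]),onz("side",(292.1-.2,172),.162),onz("side",(289.2-.2,158.5),.168))
```

```text
[[291.44459173 172.36109625]] [ 0.577546   -0.02813281] [0.60204027 0.02285626]
```

>>> carry_out(increments="1 0.001 0 0.012 0;1 0.001 0 0.018 0;1 0.001 0 0.02 0;1 0.001 0 0.021 0;1 0.001 0 0.0217 0;1 0.001 0 0.0217 0;1 0.001 0 0.0217 0")

```text
time: 11.92
tool_pos: [0.5764, -0.0292, 0.2318]
tool_rot: [3.141, -0.001, 0.256]
contact_force: [-1.3, 1.4, 6.4]
finger_gap: 0.288
gripper_force: 60.7
```

>>> carry_out(increments="1 0 0 0.0006 0;1 0 0 0.0006 0;1 0 0 0.0006 0;1 0 0 0.0006 0;1 0 0 0.0006 0;1 0 0 0.0006 0;1 0 0 0.0006 0;1 0 0 0.0006 0;1 0 0 0.0006 0;1 0 0 0.0006 0;1 0 0 0.0006 0")

```text
time: 13.3
tool_pos: [0.5765, -0.0292, 0.2313]
tool_rot: [3.141, -0.001, 0.256]
contact_force: [-1.0, 2.4, 7.8]
finger_gap: 0.288
gripper_force: 60.8
```

>>> carry_out(increments="1 0 0 -0.01 0;1 0 0 -0.06 0;1 0 0 -0.095 0;1 0.03 0 -0.095 0;1 0.072 0 -0.095 0;1 0.072 0 -0.095 0;1 0.072 0 -0.06 0;1 0.072 0 -0.02 0;1 0.072 0 -0.02 0;1 0.068 0 -0.02 0;1 0.064 0 -0.02 0;1 0.060 0 -0.02 0;1 0.056 0 -0.02 0;1 0.054 0 -0.02 0;1 0.054 0 -0.02 0", squeeze=25)

```text
time: 15.18
tool_pos: [0.6302, -0.0156, 0.2523]
tool_rot: [3.14, -0.005, 0.256]
contact_force: [8.5, 2.1, 0.4]
finger_gap: 0.29
gripper_force: 59.8
```

>>> carry_out(increments="1 -0.004 0 0 0;1 -0.008 0 0 0;1 -0.012 0 0 0;1 -0.016 0 0 0;1 -0.016 0 0 0", squeeze=25)

```text
time: 15.8
tool_pos: [0.6143, -0.0196, 0.252]
tool_rot: [3.141, -0.004, 0.256]
contact_force: [5.4, 1.1, -0.5]
finger_gap: 0.29
gripper_force: 60.9
```

>>> carry_out(increments="1 -0.004 0 0 0;1 -0.008 0 0 0;1 -0.012 0 0 0;1 -0.015 0 0 0;1 -0.015 0 0 0")

```text
time: 16.42
tool_pos: [0.6001, -0.0234, 0.2522]
tool_rot: [3.14, -0.005, 0.256]
contact_force: [8.1, 1.9, 1.4]
finger_gap: 0.29
gripper_force: 62.3
```

Run:
```python
from h import *
s=env.read_state();p=s["tool_pos"];print(p,s["contact_force"])
X=np.array([np.cos(.256),np.sin(.256),0]);Z=np.array([0,0,1.]);G=p+.019*Z
for a in(26,32,38):
    t=np.radians(a);d=X*np.sin(t)-Z*np.cos(t)
    print(a,proj("side",[G-d*.03,G,G+.044*d,G+.09*d]).round(1).tolist())
crops("tl1",[("side",270,100,62,75,8,0,0)])
```

```text
[ 0.60010762 -0.02336964  0.25223046] [8.09804075 1.88525988 1.35252198]
26 [[296.5, 124.6], [299.6, 132.3], [303.9, 143.1], [308.1, 153.8]]
32 [[295.7, 125.5], [299.6, 132.3], [304.9, 141.8], [310.2, 151.1]]
38 [[295.0, 126.5], [299.6, 132.3], [305.9, 140.4], [312.1, 148.3]]
```

View pics/tl1.png

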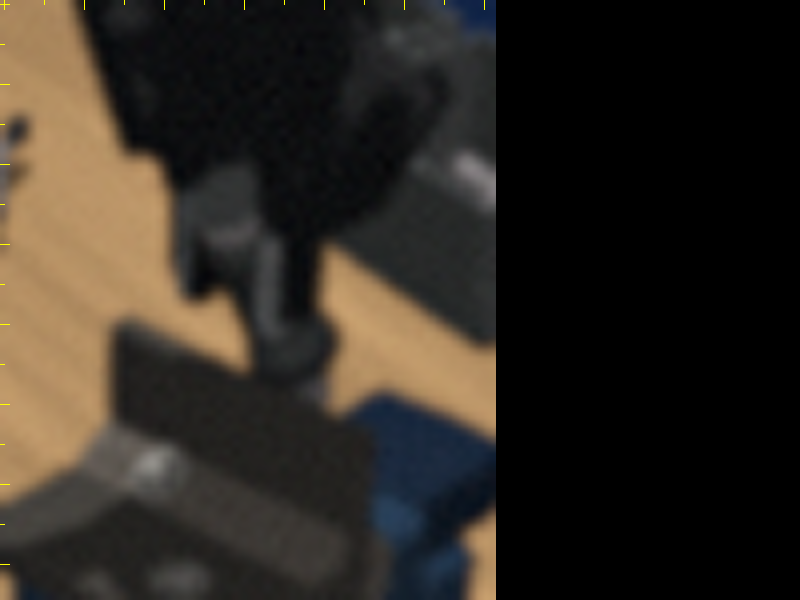

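The view shows the pen leaning about 30° over the plate's edge, with its tip hidden behind the plate. I'll lift it clear and hover over the weld spot.

>>> carry_out(increments="1 0 0 -0.03 0;1 0 0 -0.07 0;1 0 0 -0.07 0;1 -0.046 -0.043 -0.07 0;1 -0.046 -0.043 -0.07 0;1 -0.046 -0.043 -0.03 0;1 -0.046 -0.043 0.01 0;1 -0.046 -0.043 0.01 0")

```text
time: 17.48
tool_pos: [0.5415, 0.0066, 0.2384]
tool_rot: [-3.14, 0.005, 0.256]
contact_force: [-0.5, -0.5, -1.6]
finger_gap: 0.291
gripper_force: 62.0
```

Run:
```python
from h import *
s=env.read_state();p=s["tool_pos"];print(p,s["contact_force"],s["gripper_force"])
X=np.array([np.cos(.256),np.sin(.256),0]);Z=np.array([0,0,1.]);G=p+.019*Z
for a in(26,32,38):
    t=np.radians(a);d=X*np.sin(t)-Z*np.cos(t)
    print(a,proj("side",[G-d*.03,G,G+.044*d,G+.09*d]).round(1).tolist(),proj("top",[G+.09*d]).round(1).tolist())
crops("tl2",[("side",262,110,56,75,8,0,0),("top",235,115,48,60,7,455,0)])
```

```text
[0.5415178  0.00655567 0.23837231] [-0.50437007 -0.46183572 -1.56290554] 61.97866201400757
26 [[269.7, 130.7], [273.4, 138.3], [278.4, 148.9], [283.4, 159.3]] [[251.1, 150.4]]
32 [[268.9, 131.7], [273.4, 138.3], [279.5, 147.6], [285.5, 156.6]] [[250.2, 147.2]]
38 [[268.2, 132.7], [273.4, 138.3], [280.5, 146.1], [287.5, 153.8]] [[249.4, 144.2]]
```

View pics/tl2.png

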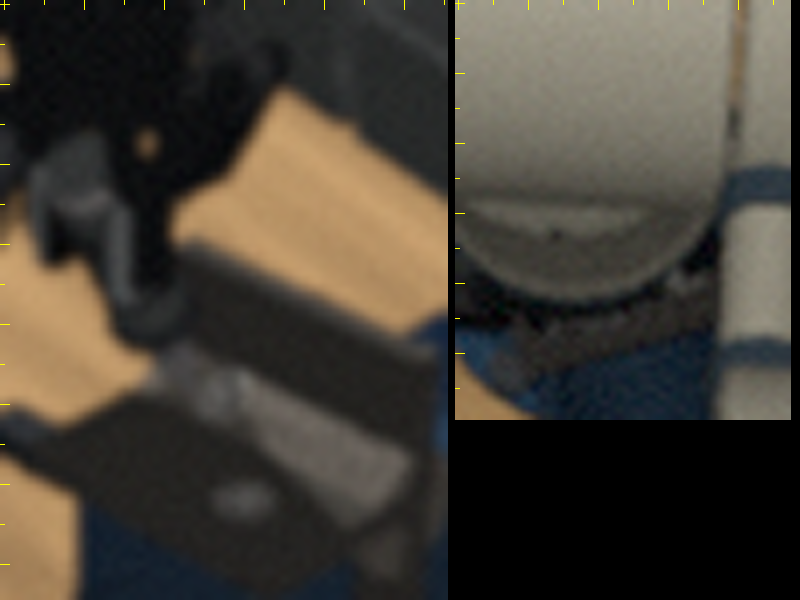

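The side view shows the collar at about (280,148), but the tip blends into the weld. I'll raise the pen against the wood so the tilt can be measured.

>>> carry_out(increments="1 0.03 0 -0.06 0;1 0.03 0 -0.06 0;1 0.03 0 -0.06 0")

```text
time: 17.95
tool_pos: [0.5726, 0.0141, 0.3019]
tool_rot: [3.141, -0.002, 0.256]
contact_force: [-0.1, 0.4, -1.9]
finger_gap: 0.288
gripper_force: 62.1
```

Run:
```python
from h import *
s=env.read_state();p=s["tool_pos"];print(p,s["tool_rot"])
X=np.array([np.cos(.256),np.sin(.256),0]);Z=np.array([0,0,1.]);G=p+.019*Z
for a in(26,32,38):
    t=np.radians(a);d=X*np.sin(t)-Z*np.cos(t)
    print(a,proj("side",[G-d*.03,G,G+.05*d,G+.09*d]).round(1).tolist(),proj("top",[G+.09*d]).round(1).tolist())
crops("tl3",[("side",265,85,50,60,10,0,0)])
```

```text
[0.5726166  0.01411979 0.30187021] [ 3.14073523e+00 -2.28993979e-03  2.55992286e-01]
26 [[279.0, 102.9], [282.5, 111.3], [288.0, 124.4], [292.2, 134.2]] [[247.2, 133.5]]
32 [[278.2, 103.9], [282.5, 111.3], [289.3, 122.9], [294.3, 131.6]] [[246.3, 130.2]]
38 [[277.5, 104.9], [282.5, 111.3], [290.4, 121.2], [296.3, 128.7]] [[245.4, 126.9]]
```

View pics/tl3.png

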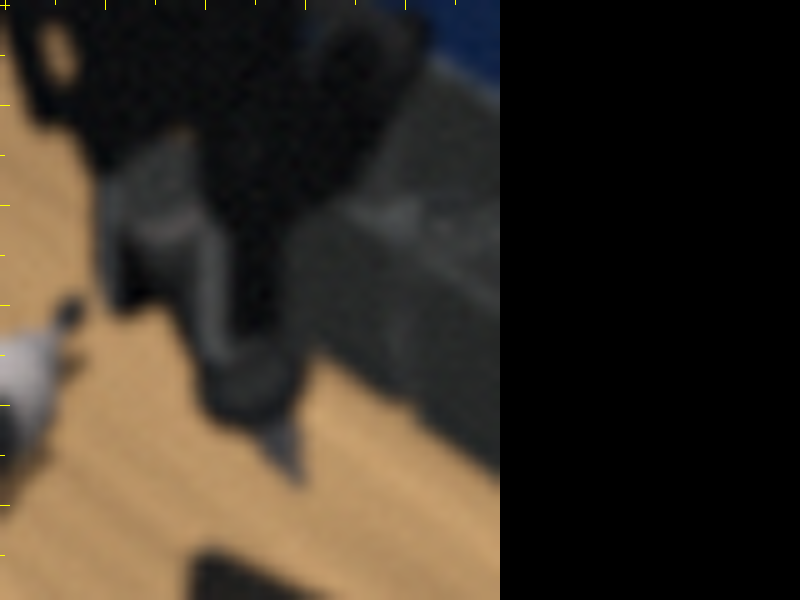

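The tip shows at (294.7,133.2) and the collar centre at about (289.8,123.0). I'll solve for both in the tilt plane.

Run:
```python
from h import *
p=np.array([.5726,.0141,.3019]);X=np.array([np.cos(.256),np.sin(.256),0]);Z=np.array([0,0,1.]);G=p+.019*Z
def inpl(px): return least_squares(lambda q:proj("side",G+q[0]*X+q[1]*Z)[0]-px,[.03,-.06]).x
t=inpl((294.5,133.0));c=inpl((289.6,122.9));d=t-c
print("tip rel G",t,"ang from G",np.degrees(np.arctan2(t[0],-t[1])),np.hypot(*t));print("collar",c,np.degrees(np.arctan2(d[0],-d[1])),np.hypot(*d))
for nm,W in(("side",np.r_[.6020,.0229]),("mean",np.r_[.6008,.0214])):
    print(nm,"tip",(p+t[0]*X)[:2],p[2]+.019+t[1])
```

```text
tip rel G [ 0.04868675 -0.08102723] ang from G 31.000352753298362 0.09452942319838968
collar [ 0.02786327 -0.04305031] 28.73681776983895 0.04331124466334145
side tip [0.61970008 0.02642812] 0.23987276922860962
mean tip [0.61970008 0.02642812] 0.23987276922860962
```

>>> carry_out(increments="1 -0.029 0 0.03 0;1 -0.029 0 0.055 0;1 -0.029 0 0.055 0;1 -0.024 0 0.0635 0;1 -0.0205 0 0.0695 0;1 -0.0205 0 0.0695 0;1 -0.0205 0 0.0695 0")

```text
time: 18.88
tool_pos: [0.5525, 0.009, 0.2313]
tool_rot: [3.141, -0.0, 0.256]
contact_force: [-0.3, -0.3, -1.6]
finger_gap: 0.286
gripper_force: 62.1
```

Run:
```python
from h import *
s=env.read_state();p=s["tool_pos"];print(p,s["contact_force"])
X=np.array([np.cos(.256),np.sin(.256),0]);T=p+[0,0,.019]+.0487*X-[0,0,.081];print(T,proj("side",T))
crops("tl4",[("side",270,125,50,60,10,0,0)])
```

```text
[0.55249214 0.00899208 0.23128115] [-0.32885401 -0.27187947 -1.57994224]
[0.59960503 0.02132355 0.16928115] [[288.57390987 158.61573603]]
```

View pics/tl4.png

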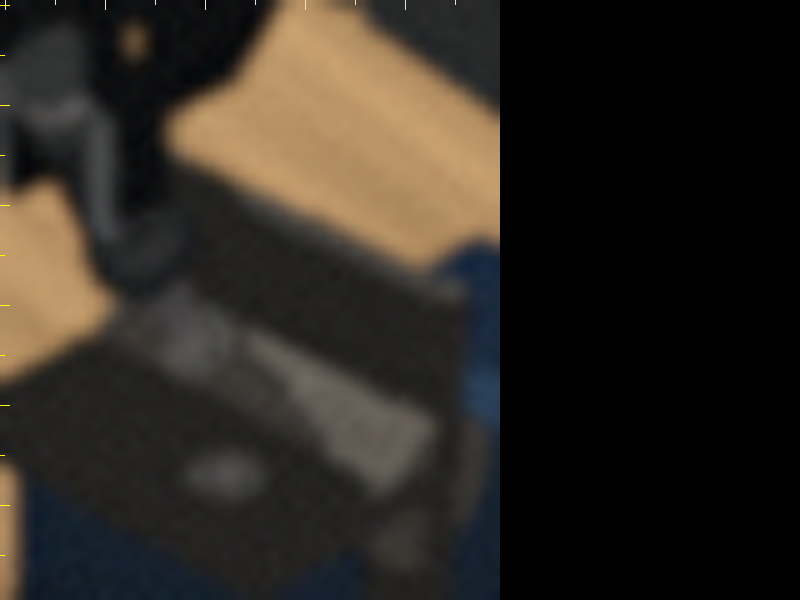

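The tip is over the ground spot and not yet touching. I'll press along the pen's axis.

>>> carry_out(increments="1 0.0005 0 0.0009 0;1 0.001 0 0.0017 0;1 0.001 0 0.0017 0;1 0.001 0 0.0017 0")

```text
time: 19.42
tool_pos: [0.5533, 0.0092, 0.2294]
tool_rot: [3.142, 0.0, 0.256]
contact_force: [0.6, -0.1, -1.6]
finger_gap: 0.288
gripper_force: 62.1
```

>>> carry_out(increments="1 0.0005 0 0.0009 0;1 0.0007 0 0.0013 0;1 0.0007 0 0.0013 0;1 0.0007 0 0.0013 0")

```text
time: 19.92
tool_pos: [0.554, 0.0093, 0.2281]
tool_rot: [3.142, -0.0, 0.256]
contact_force: [-2.0, -0.5, 0.9]
finger_gap: 0.29
gripper_force: 62.1
```

>>> carry_out(increments="1 0.0004 0 0.0006 0;1 0.0007 0 0.0012 0;1 0.0007 0 0.0012 0;1 0.0007 0 0.0012 0")

```text
time: 20.42
tool_pos: [0.5546, 0.0096, 0.2269]
tool_rot: [3.142, -0.0, 0.256]
contact_force: [-2.7, 0.1, 3.3]
finger_gap: 0.29
gripper_force: 62.3
```

>>> carry_out(increments="1 0.0004 0 0.0006 0;1 0.0007 0 0.0012 0;1 0.0007 0 0.0012 0;1 0.0007 0 0.0012 0")

```text
time: 20.92
tool_pos: [0.5552, 0.0097, 0.2258]
tool_rot: [3.141, 0.0, 0.256]
contact_force: [-4.6, -1.2, 7.9]
finger_gap: 0.286
gripper_force: 62.5
```

>>> carry_out(increments="1 0 0 0 0;1 0 0 0 0;1 0 0 0 0;1 0 0 0 0;1 0 0 0 0;1 0 0 0 0;1 0 0 0 0;1 0 0 0 0;1 0 0 0 0;1 0 0 0 0")

```text
time: 22.18
tool_pos: [0.5552, 0.0097, 0.2258]
tool_rot: [3.141, 0.0, 0.256]
contact_force: [-3.8, -1.3, 7.7]
finger_gap: 0.288
gripper_force: 62.5
```

>>> carry_out(increments="1 -0.005 0 -0.008 0;1 -0.012 0 -0.022 0;1 -0.012 0 -0.022 0;1 0.008 0 -0.022 0;1 0.012 0 -0.022 0;1 0.016 0 -0.022 0;1 0.02 0 -0.022 0;1 0.024 0 -0.022 0;1 0.026 0 -0.022 0;1 0.026 0 -0.022 0")

```text
time: 23.42
tool_pos: [0.5794, 0.0162, 0.2471]
tool_rot: [-3.141, 0.002, 0.256]
contact_force: [-4.3, -1.5, -4.2]
finger_gap: 0.286
gripper_force: 60.7
```

>>> carry_out(increments="1 0.004 0 0 0;1 0.008 0 0 0;1 0.012 0 0 0;1 0.016 0 0 0;1 0.02 0 0 0;1 0.0235 0 0 0;1 0.0235 0 0 0")

```text
time: 24.3
tool_pos: [0.6023, 0.0221, 0.2475]
tool_rot: [-3.141, 0.002, 0.256]
contact_force: [-6.9, -2.0, 2.8]
finger_gap: 0.29
gripper_force: 60.0
```

>>> carry_out(increments="1 -0.02 0 0 0;1 -0.03 0 -0.04 0;1 -0.03 0 -0.09 0;1 -0.196 0.289 -0.09 0;1 -0.196 0.289 -0.09 0;1 -0.196 0.289 -0.09 0;1 -0.196 0.289 -0.09 0;1 -0.196 0.289 -0.09 0;1 -0.196 0.289 -0.09 0;1 -0.196 0.289 -0.09 0;1 -0.196 0.289 -0.05 0;1 -0.196 0.289 0.01 0;1 -0.196 0.289 0.06 0;1 -0.196 0.289 0.0925 0;1 -0.196 0.289 0.0925 0;1 -0.196 0.289 0.0925 0")

```text
time: 26.3
tool_pos: [0.4877, -0.3067, 0.1567]
tool_rot: [3.14, -0.001, 0.257]
contact_force: [0.5, -0.9, -0.6]
finger_gap: 0.288
gripper_force: 59.7
```

Run:
```python
from h import *
s=env.read_state();p=s["tool_pos"];print(p,s["contact_force"])
Z=np.array([0,0,1.]);G=p+.019*Z
print(proj("side",[G,G-.047*Z,G-.0905*Z]).round(1),proj("top",G-.0905*Z),proj("side",[.486,-.3075,.056]).round(1))
crops("st1",[("side",300,235,55,75,8,0,0),("top",340,160,40,50,8,450,0)])
```

```text
[ 0.4877348  -0.30665363  0.15666865] [ 0.52080126 -0.8971746  -0.55877946]
[[330.8 243.6]
 [329.  259.6]
 [327.4 273.5]] [[361.27551526 184.23922218]] [[326. 283.]]
```

View pics/st1.png

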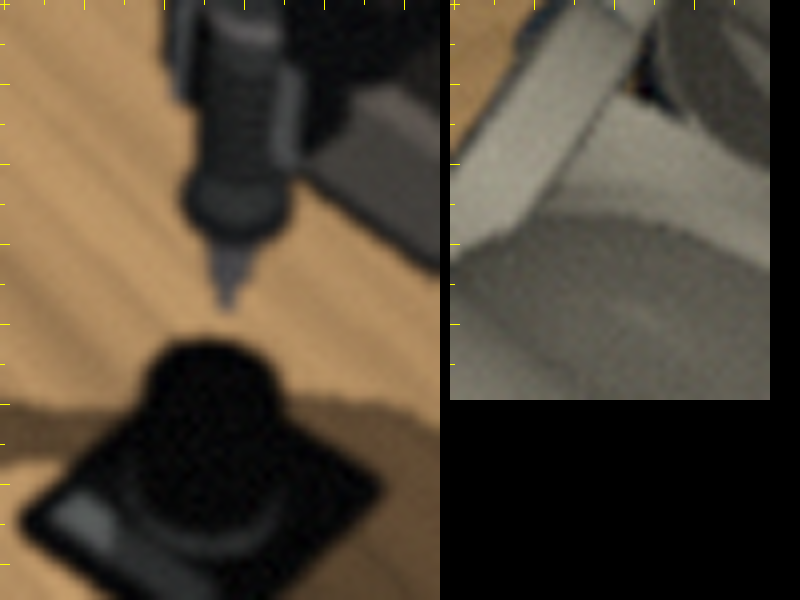

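The pen is upright again: its tip at (327.9,273.5) matches the prediction. The tube's rim is centred at u≈326, so I'll lower it into the stand.

>>> carry_out(increments="1 -0.002 0 0 0;1 -0.002 0 0.025 0;1 -0.002 0 0.045 0;1 -0.002 0 0.055 0;1 -0.002 0 0.06 0;1 -0.002 0 0.064 0;1 -0.002 0 0.064 0")

```text
time: 27.28
tool_pos: [0.4849, -0.3075, 0.0914]
tool_rot: [3.141, -0.0, 0.256]
contact_force: [-0.9, -0.2, -1.3]
finger_gap: 0.291
gripper_force: 59.7
```

>>> carry_out(increments="1 0 0 0.0015 0;1 0 0 0.0025 0;1 0 0 0.0032 0;1 0 0 0.0032 0;1 0 0 0.0032 0")

```text
time: 27.9
tool_pos: [0.4848, -0.3074, 0.088]
tool_rot: [3.142, 0.0, 0.256]
contact_force: [-0.2, 0.4, -2.1]
finger_gap: 0.285
gripper_force: 59.7
```

>>> carry_out(increments="1 0 0 0.001 0;1 0 0 0.0015 0;1 0 0 0.0015 0;1 0 0 0.0015 0")

```text
time: 28.4
tool_pos: [0.485, -0.3075, 0.0874]
tool_rot: [3.141, -0.001, 0.256]
contact_force: [-2.3, 3.1, 16.0]
finger_gap: 0.289
gripper_force: 61.6
```

Seated. I'll open gently and retreat upward.

>>> carry_out(increments="0.6 0 0 -0.001 0;0.4 0 0 -0.001 0;0.2 0 0 -0.001 0;0 0 0 -0.001 0;0 0 0 -0.001 0;0 0 0 -0.001 0;0 0 0 -0.001 0;0 0 0 -0.03 0;0 0 0 -0.08 0;0 0 0 -0.14 0;0 -0.1 -0.08 -0.2 0;0 -0.2 -0.16 -0.2 0;0 -0.2 -0.16 -0.2 0;0 -0.2 -0.16 -0.2 0;0 -0.2 -0.16 -0.2 0")

```text
time: 30.28
tool_pos: [0.2484, -0.2015, 0.2869]
tool_rot: [3.141, -0.0, 0.255]
contact_force: [0.5, 0.3, 0.1]
finger_gap: 1.0
gripper_force: 0.0
```

Run:
```python
from h import *
crops("end",[("top",340,165,40,45,5,0,0),("side",300,245,55,70,5,0,230),("top",150,195,36,34,5,300,0)])
a=cv2.imread("pics/end_top.png").astype(int);b=cv2.imread("pics/top0.png").astype(int)
a2=cv2.imread("pics/end_side.png").astype(int);b2=cv2.imread("pics/side0.png").astype(int)
print(abs(a-b)[170:210,340:380].mean(),abs(a-b)[195:229,150:186].mean(),abs(a2-b2)[245:315,300:355].mean(),abs(a2-b2)[160:194,180:218].mean())
for n,bx in(("side",(180,160,38,34)),("top",(150,195,36,34))):
    for im in (cv2.imread(f"pics/{n}0.png"),cv2.imread(f"pics/end_{n}.png")):
        u,v,w,h=bx;m=(cv2.cvtColor(im,cv2.COLOR_BGR2HSV)[v:v+h,u:u+w,1]<70).astype(np.uint8)
        k,l,st,c=cv2.connectedComponentsWithStats(m);i=1+np.argmax(st[1:,4]);print(n,c[i]+[u,v],st[i,4])
bx=(slice(245,300),slice(300,355))
d=cv2.phaseCorrelate(cv2.imread("pics/side0.png",0)[bx].astype(float),cv2.imread("pics/end_side.png",0)[bx].astype(float));print(d)
```

```text
4.069166666666667 3.241285403050109 3.748225108225108 95.61455108359134
side [198.2991453  176.73931624] 234
side [196.87781732 174.58362989] 843
top [167.23493976 211.63253012] 332
top [167.18429003 211.59516616] 331
((-0.1465174000008247, -0.024310345238649944), 0.9878893749524608)
```

```bash
python3 -c "
from station import env
print(env.hand_in())"
```

```text
the job is handed in; nothing more can be done
None
```

I took all three readings in order (reference block, level plate, weld) at about 10 N each, held over a second, then stood the pen back in its stand, released it and handed the job in at about 30 s. The gripper can't tilt, so for the weld I pivoted the pen in its fingers against the plate's edge: I measured about 30° against the 32° wanted, and put the tip within 1–2 mm of the circle's centre.

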